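# Clip the boiler tails into the clip rail

## Robot

A 7-joint arm with a two-finger parallel gripper is mounted at the origin on the work surface. World frame = base frame: x ahead of the robot, y to its left, z up, the work surface at z = 0. Lengths are in m, angles in rad, forces in N, time in s.
With the tool pointing down it reaches from about 0.425 to 0.8 m from the base axis. Payload 8.3 kg.
Tool frame: the origin (TCP) lies on the centre line of the jaws, within the pads' length; the fingertips stand 14 mm ahead of it and the grasp point (between the pads) lies 5 mm behind it; z points along the fingers, y is the line along which they close (so a half turn about z gives the same grasp; the last joint's range is limited). The gripper opens to 85 mm and grips with 20 to 120 N. Pads are 22 mm wide; open, the fingers measure 114 mm over their backs; the gripper's body (76 mm by 85 mm) begins 54 mm behind the grasp point. The pads swing forward as they close: fully open they stand 13 mm farther back than shut.
Start: joints at [1.188, 0.383, 0.016, 1.37, -0.006, 1.388, -0.046], TCP at [0.197, -0.593, 0.213] pointing down, gripper open.
Joint ranges: [-2.95, 2.95], [-0.25, 2.06], [-1.52, 1.56], [0.18, 2.33], [-1.44, 4.58], [0.02, 2.06], [-3.01, 3.01]. Speed limits (rad/s): [2.39, 2.39, 3.01, 3.01, 3.14, 3.14, 3.14].

## Interface

Orientations are given as [roll, pitch, yaw] about the fixed x, y, z axes, in that order (R = Rz(yaw) Ry(pitch) Rx(roll)).
In Python, from plant import state, camera, camera_params, job_done, look_for gives the robot as it stands.
- The arm moves only by the tool carry_out, never from a script. Its argument "motion" is text: rows parted by semicolons, each of 4 numbers parted by spaces: the shift along the world's x, y, z normalised to -1 to 1, where 1 is 0.08 m, then the turn about the world's z normalised to -1 to 1, where 1 is pi rad. In form: x y z roll; .... A call has 1 to 8 rows; each row is the pose to reach, as a shift and turn from the pose commanded when the call began, turning the shorter way round; what a row does not reach only later rows make up. A row lasts 1/12 s, in which the tool goes at most 41.7 mm and 7.16 degrees, less where a joint would pass 70% of its speed; a pose out of reach is approached as far as the arm can. A call with a number of a shift or a turn outside -1 to 1 is refused whole. A call with a gripper value outside its range is refused whole. "claw" is the gripper's target within -1 to 1 (shut at 1, half-way at 0, fully open at -1), set as the call begins (left out, the last holds). The fingers move at their own pace and stop on an object; the grip force is fixed at half the most. Time passes only in rows, so rows that repeat a pose let the fingers close. It gives the time, the measured TCP pose, the force, the opening and the grip force at its end, in the units of the state.
- state(): the state, without advancing time (a new reading comes with each control period).
- camera(name): name is "scene" or "side" or "wrist"; returns the picture (480x640x3 uint8, red, green, blue); there is no depth.
- camera_params(name): a dict with "fx", "fy", "cx", "cy" (pixels), "R" (3x3) and "t" (3): a world point X has camera coordinates R X + t; the wrist camera has in their place "hand_eye" (4x4, takes a point from camera to tool coordinates, whose origin is the TCP and whose axes are the flange's). Camera axes: x right, y down, z forward; pixel columns grow to the right and rows downward; lengths in m; the calibration is good to about 2 mm. The wrist camera is an equidistant fisheye: a pixel r from the principal point sees the ray r / f radians off the axis. A picture is of the moment at which its call begins: read the wrist's pose just before it. camera_params takes no time and is no camera call.
- job_done(): hands the job in; it is judged then, once.
Trained networks look in the newest picture that a camera, given by its name, has taken for a name from the list of things; names that differ only in an ending like _2 or _b are one class to them, and where a whole thing is asked for, a point or a joint stands for the part that bears it (a point fixed in the world has none). Each returns a list of dicts, best first, with "conf" (0 to 1); they miss things now and then, are a little off and sometimes report something else, mostly with a low value. They report only what shows in the picture. A call takes as long as a camera call. They do not tell look-alikes from the thing itself.
- look_for(camera, label): "location" ([column, row] in pixels, amid what is visible of it).
The state is a dict: "time_s": time; "qpos": joint angles; "dq": joint speeds; "joint_efforts": joint torques, N m; "eef_pos": TCP position; "tool_rot": TCP orientation; "contact_force": force on the tool from outside, world axes, zero at the start; "wrist_torque": the same for the moment, N m; "opening": finger opening in m; "grasp_force": force on a finger pad.
Only numpy, scipy, OpenCV 4.12 (cv2) and the standard library are available. Lean on these libraries where they do the work, as an engineer would, in place of code of your own. Each camera call takes 0.05 s, during which the arm holds its last target. There are 200 camera calls.

## Task

Ready the clip rail for the boiler hook-up: snap each of the three copper pipe tails sideways into the pair of spring clips that fits its tube, pressed fully home in both clips, with its long union nut towards the back of the counter (away from the robot). The thinnest one has been left lying loose in the widest clips, so those must be cleared first. Leave everything else on the counter where it stands.

Things in the scene. Friction and masses are not known exactly. Their poses are not given: they have to be found in the camera images.
- tail15_mid (a point): 15 mm pipe tail: level copper tube, 15 mm outside, with brass hexagons on both ends, 24 mm across flats, left loose in the 28 mm clips, axis 37.5 mm above the counter. This point is on the tube's axis half-way between the hexagons. x runs along the tube towards the long union nut (x = 50 to 78 mm; short collar x = -50 to -62 mm); z is up.
- tail15_nut (a point): Centre of the long union nut of the 15 mm tail, on its axis, 64 mm from tail15_mid. Same axes.
- tail15: The same 15 mm tail again, as a whole. 140 mm long overall, about 0.13 kg, 100 mm of bare tube free between the hexagons (long nut 28 mm, short collar 12 mm). Origin 12 mm below tail15_mid, same axes.
- clips15_seat (a point): Pair of spring clips for the 15 mm tube: the point where the tube's axis lies when home, half-way between the two clips, 44 mm above the counter, 32 mm above the rail's plate. x runs along the seated tube to the back of the counter, away from the robot; y along the row; z up. Throat 10.6 mm wide; lips 7 mm and flared ends 14 mm above this point.
- tail22_mid (a point): 22 mm pipe tail: level copper tube, 22 mm outside, with brass hexagons on both ends, 32 mm across flats, lying on their flats, axis 16 mm above the counter. This point is on the tube's axis half-way between the hexagons. x runs along the tube towards the long union nut (x = 50 to 78 mm; short collar x = -50 to -62 mm); z is up.
- tail22_nut (a point): Centre of the long union nut of the 22 mm tail, on its axis, 64 mm from tail22_mid. Same axes.
- tail22: The same 22 mm tail again, as a whole. 140 mm long overall, about 0.22 kg, 100 mm of bare tube free between the hexagons (long nut 28 mm, short collar 12 mm). Origin 16 mm below tail22_mid, same axes.
- clips22_seat (a point): Pair of spring clips for the 22 mm tube: the point where the tube's axis lies when home, half-way between the two clips, 44 mm above the counter, 32 mm above the rail's plate. x runs along the seated tube to the back of the counter, away from the robot; y along the row; z up. Throat 17.6 mm wide; lips 8 mm and flared ends 15 mm above this point.
- tail28_mid (a point): 28 mm pipe tail: level copper tube, 28 mm outside, with brass hexagons on both ends, 40 mm across flats, lying on their flats, axis 20 mm above the counter. This point is on the tube's axis half-way between the hexagons. x runs along the tube towards the long union nut (x = 50 to 78 mm; short collar x = -50 to -62 mm); z is up.
- tail28_nut (a point): Centre of the long union nut of the 28 mm tail, on its axis, 64 mm from tail28_mid. Same axes.
- tail28: The same 28 mm tail again, as a whole. 140 mm long overall, about 0.32 kg, 100 mm of bare tube free between the hexagons (long nut 28 mm, short collar 12 mm). Origin 20 mm below tail28_mid, same axes.
- clips28_seat (a point): Pair of spring clips for the 28 mm tube: the point where the tube's axis lies when home, half-way between the two clips, 44 mm above the counter, 32 mm above the rail's plate. x runs along the seated tube to the back of the counter, away from the robot; y along the row; z up. Throat 23.6 mm wide; lips 9 mm and flared ends 16 mm above this point.
- rail: Clip rail, fixed: steel plate 100 x 215 x 12 mm (origin under its centre) with three pairs of steel clips, 64 mm apart in a row along its y, their order varying; its x is the seats' x, within 0.3 rad of world x. The two clips of a pair stand at seat x = -33 and +33 mm, each 12 mm wide, open upward; between them 54 mm is free for fingers.
- clips15: The pair of clips for the 15 mm tube (all pairs work alike): sprung jaws with rounded lips. A level tube pressed straight down spreads the four jaws with 10 to 20 N in all, snaps past the lips and rests on the saddle below; the clips then hold it. The hexagons cannot pass. The loose 15 mm tail lifts straight up out of the 28 mm clips through their throat if kept to the middle. Origin 32 mm below the seat.
- jar_mid (a point): Glass jar of grommets with steel screw lid, 66 mm diameter, 89 mm tall; point half-way up. A bystander.
- awl_mid (a point): Awl lying on the counter, 30 mm thick wooden handle, 158 mm long, point towards its x; this point is near the middle, 15 mm up. A bystander.
- clamp_mid (a point): Steel saddle pipe clamp, 77 mm along its y, 22 mm wide, 31 mm tall; point 15 mm up. A bystander.
- can_mid (a point): Grey tin, 56 mm diameter, 105 mm tall; point half-way up. A bystander.
- spray_mid (a point): White plastic bottle, 60 mm diameter, 190 mm tall, at the left; point half-way up. A bystander.
- case_mid (a point): Black plastic parts case with two press-button latches, 235 x 150 x 60 mm, at the right; point 24 mm up at its centre. A bystander.
- clipboard_mid (a point): Bare aluminium clipboard lying flat, 320 x 225 mm, 5 mm thick (clip 18 mm tall), at the left; point at its centre. A bystander.
- tape_mid (a point): Grey tape measure standing upright, 65 x 36 x 62 mm, among the tails; point half-way up. A bystander.
There are look-alikes about, which are no part of the job. What is shaped like the tail28 but black or red is not meant. What is shaped like the tail22 but blue is not meant.

How it is judged:
At the end, for the whole second after the job is handed in: All three tails lie in the clip pair of their own tube size, released and at rest (under 20 mm/s): tube centre within 3 mm of the seat point across the tube and in height and within 14 mm along it, tube within 0.07 rad (4 degrees) of the clips' axis, long union nut at the back end (x of tail15_mid in the frame of clips15_seat between -0.014 and 0.014 m and y of tail15_mid in the frame of clips15_seat between -0.003 and 0.003 m and z of tail15_mid in the frame of clips15_seat between -0.003 and 0.003 m and x of tail15_nut in the frame of clips15_seat above 0.045 m and angle between the x axis of tail15_mid and the x axis of clips15_seat, either way round below 0.07 rad and linear speed of each of tail15, tail22, tail28 below 0.02 m/s and x of tail22_mid in the frame of clips22_seat between -0.014 and 0.014 m and y of tail22_mid in the frame of clips22_seat between -0.003 and 0.003 m and z of tail22_mid in the frame of clips22_seat between -0.003 and 0.003 m and x of tail22_nut in the frame of clips22_seat above 0.045 m and angle between the x axis of tail22_mid and the x axis of clips22_seat, either way round below 0.07 rad and x of tail28_mid in the frame of clips28_seat between -0.014 and 0.014 m and y of tail28_mid in the frame of clips28_seat between -0.003 and 0.003 m and z of tail28_mid in the frame of clips28_seat between -0.003 and 0.003 m and x of tail28_nut in the frame of clips28_seat above 0.045 m and angle between the x axis of tail28_mid and the x axis of clips28_seat, either way round below 0.07 rad); the robot touches nothing.
It fails at once if a bystander (jar, awl, pipe clamp, tin, bottle, parts case, clipboard or tape measure) is moved by more than 20 mm (distance of any of jar_mid, awl_mid, clamp_mid, can_mid, spray_mid, case_mid, clipboard_mid, tape_mid from where it was at the start of the episode above 0.02 m).
It also fails if it takes over 67 s, if anything falls off the work surface, if the arm or the gripper's body presses on something with over 40 N, if the wrist force passes 120 N, or if a joint passes its speed limit or range.

## Working session

There is one attempt and no reset: what is moved stays moved. The work goes in short steps, Python scripts to look and compute and a tool call to move; the robot and the scene stay as the last step left them, time stands still between calls to the robot, and variables do not carry over. Pictures are saved under pics/ and viewed, at most 10 in all, crops included, and the job is handed in when it is done.

Besides the shell and the picture viewer there is one more tool, called after "Call:" as name(argument=value, ...) on one line, values as JSON. carry_out: Moves the arm, as the interface text tells. Scaled input: -1 to 1 covers 0.08 m each way for a shift and pi rad each way for a turn. Its arguments: {"type":"object","properties":{"motion":{"type":"string"},"claw":{"type":"number"}},"required":["motion"]}

```bash
ls; mkdir -p pics; python3 - <<'E'
from plant import *
import cv2,numpy as np
s=state();print(s)
for n in ["scene","side"]:
    im=camera(n);cv2.imwrite(f"pics/{n}0.png",im[:,:,::-1])
    p=camera_params(n);print(n,p)
    for l in ["tail15_mid","tail15_nut","tail22_mid","tail22_nut","tail28_mid","tail28_nut","clips15_seat","clips22_seat","clips28_seat","rail","tape_mid","jar_mid","can_mid","awl_mid","clamp_mid"]:
        print(l,[(np.round(d["location"],1).tolist(),round(d["conf"],2)) for d in look_for(n,l)][:4])
print(camera_params("wrist"))
E
```

```text
pics
{'time_s': 0.0, 'qpos': array([ 1.18810742,  0.38424203,  0.01634266,  1.37116209, -0.00630589,
        1.38819271, -0.04651193]), 'dq': array([ 0.00185183,  0.00027671,  0.00089294,  0.00041427,  0.00104773,
       -0.00080156, -0.00081787]), 'joint_efforts': array([-9.27757392e-04, -6.27607298e+01,  8.43634643e-01, -3.71830451e+01,
        1.65925361e-02,  1.41506389e-02, -9.78954517e-06]), 'eef_pos': array([ 0.196362  , -0.59278326,  0.21187264]), 'tool_rot': array([-3.13963711e+00,  1.80660319e-05,  3.19868668e-01]), 'contact_force': array([ 0.67740433, -0.55046354, -0.32544504]), 'wrist_torque': array([0.0230953 , 0.00576366, 0.02955806]), 'grasp_force': 0.0, 'opening': 0.08505868508799122}
scene {'fx': 594.1199679216093, 'fy': 594.1199679216093, 'cx': 326.1007421297898, 'cy': 229.92621509205432, 'R': array([[-0.75108548,  0.66020148, -0.00214551],
       [ 0.54186886,  0.61460005, -0.5732756 ],
       [-0.37715877, -0.43174157, -0.8193598 ]]), 't': array([ 0.34712225, -0.23006205,  1.71779674])}
tail15_mid [([360.1, 380.2], 0.73)]
tail15_nut [([233.4, 247.7], 0.65)]
tail22
[... 1454 characters left out ...]
eat [([287.0, 224.6], 0.43)]
clips28_seat []
rail [([292.5, 236.0], 0.95)]
tape_mid [([347.0, 264.2], 0.66)]
jar_mid [([305.5, 300.5], 0.88)]
can_mid [([340.4, 189.3], 0.62)]
awl_mid [([394.5, 248.5], 0.78)]
clamp_mid [([226.1, 277.8], 0.61)]
{'fx': 371.64829954431775, 'fy': 371.64829954431775, 'cx': 314.52328461297105, 'cy': 241.3074331018249, 'hand_eye': array([[-6.28752988e-04, -9.61299285e-01, -2.75505516e-01,
         6.95995189e-02],
       [ 9.99999036e-01, -2.63355972e-04, -1.36327025e-03,
         3.38912226e-04],
       [ 1.23795469e-03, -2.75506108e-01,  9.61298524e-01,
        -1.60882815e-01],
       [ 0.00000000e+00,  0.00000000e+00,  0.00000000e+00,
         1.00000000e+00]])}
```

View pics/scene0.png

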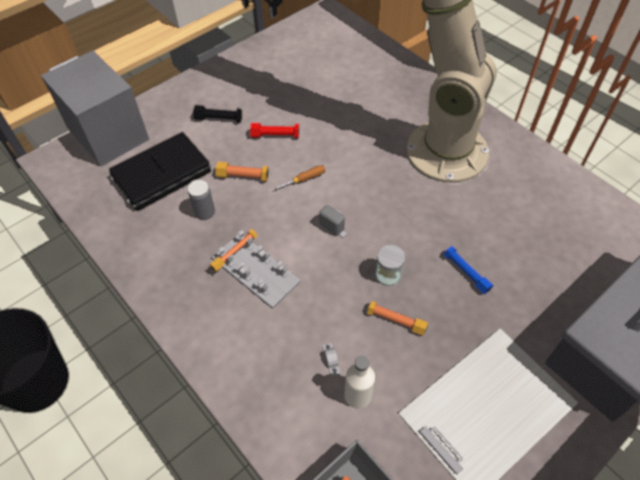

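View pics/side0.png

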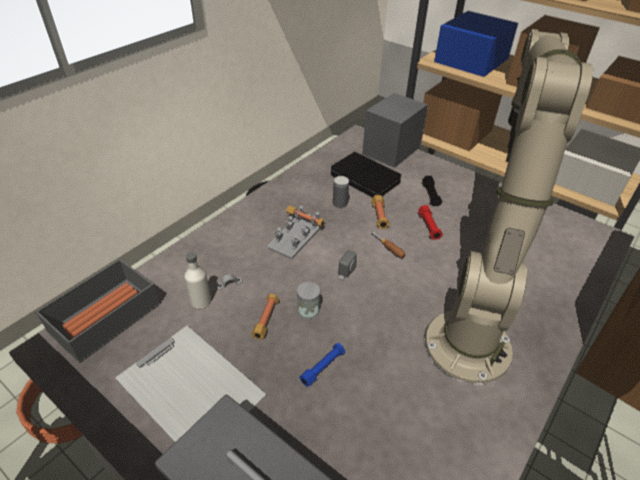

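```bash
cat > h.py <<'E'
from plant import *
import cv2,numpy as np
from scipy.spatial.transform import Rotation as Ro
def ray(n,px,s=None):
    p=camera_params(n)
    if n!="wrist":
        d=p["R"].T@np.array([(px[0]-p["cx"])/p["fx"],(px[1]-p["cy"])/p["fy"],1]);return -p["R"].T@p["t"],d
    s=s or state();T=p["hand_eye"];v=np.array([px[0]-p["cx"],px[1]-p["cy"]]);r=np.hypot(*v);th=r/p["fx"]
    d=np.r_[np.sin(th)*v/max(r,1e-9),np.cos(th)]
    R=Ro.from_euler("xyz",s["tool_rot"]).as_matrix()
    return R@T[:3,3]+s["eef_pos"],R@T[:3,:3]@d
def at(n,px,z,s=None):
    o,d=ray(n,px,s);return o+d*(z-o[2])/d[2]
def proj(n,X,s=None):
    p=camera_params(n);X=np.array(X,float)
    if n!="wrist":
        c=p["R"]@X+p["t"];return np.array([p["fx"]*c[0]/c[2]+p["cx"],p["fy"]*c[1]/c[2]+p["cy"]])
    s=s or state();T=p["hand_eye"];R=Ro.from_euler("xyz",s["tool_rot"]).as_matrix()
    c=T[:3,:3].T@(R.T@(X-s["eef_pos"])-T[:3,3]);r=np.hypot(c[0],c[1]);th=np.arctan2(r,c[2])
    return np.array([p["cx"],p["cy"]])+p["fx"]*th*c[:2]/max(r,1e-9)
E
python3 - <<'E'
from h import *
for n,px,z,l in [("scene",(360,380),.02,"t15m?"),("scene",(233.4,247.7),.0375,"nut?"),("scene",(399.8,315.6),.016,"22a"),("scene",(473.6,272.3),.016,"22b"),("side",(265.6,317.2),.016,"22a"),("side",(323,362.8),.016,"22b"),
 ("scene",(241,167.8),.02,"28a"),("scene",(216.5,110.5),.02,"28b"),("scene",(274.2,128),.02,"28c"),("side",(431.9,192.5),.02,"28"),("side",(382.3,208.4),.02,"28"),("side",(339.7,192.4),.02,"28"),
 ("scene",(263.6,283.5),.044,"c15"),("scene",(249,269.4),.044,"c22"),("scene",(242.6,244.6),.044,"c28"),("scene",(259.6,273.4),.012,"rail"),("side",(292.5,236),.012,"rail"),("side",(301,216.4),.0375,"t15")]:
    print(l,n,at(n,px,z).round(3))
E
```

```text
t15m? scene [0.664 0.343 0.02 ]
nut? scene [ 0.672 -0.111  0.038]
22a scene [0.485 0.289 0.016]
22b scene [0.265 0.326 0.016]
22a side [0.488 0.289 0.016]
22b side [0.269 0.305 0.016]
28a scene [ 0.493 -0.324  0.02 ]
28b scene [ 0.413 -0.555  0.02 ]
28c scene [ 0.328 -0.383  0.02 ]
28 side [ 0.41  -0.535  0.02 ]
28 side [ 0.501 -0.335  0.02 ]
28 side [ 0.676 -0.313  0.02 ]
c15 scene [0.68  0.023 0.044]
c22 scene [ 0.683 -0.031  0.044]
c28 scene [ 0.651 -0.099  0.044]
rail scene [ 0.661 -0.023  0.012]
rail side [ 0.658 -0.024  0.012]
t15 side [ 0.683 -0.098  0.038]
```

The pictures show the following:
- **28 mm candidates (scene):** copper (241,172), red (274,130) and black (217,113). The copper one fits, since black and red are excluded.
- **22 mm candidates:** copper (398,318) and blue (468,270). The copper one fits.
- **15 mm tail:** it lies in the end clips at (234,250).

I'll confirm these in one crop montage.

```bash
python3 - <<'E'
from h import *
im=cv2.imread("pics/scene0.png")
c=lambda x,y,w,h,k:cv2.resize(im[y:y+h,x:x+w],None,fx=k,fy=k,interpolation=cv2.INTER_CUBIC)
a=np.hstack([c(190,95,120,90,3.333),c(360,245,140,105,400/140)][:2])
b=c(205,220,100,75,4)
b=np.hstack([b,c(320,200,100,75,4)])
cv2.imwrite("pics/m.png",np.vstack([a[:300],b]))
E
```

```text
(no output)
```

View pics/m.png

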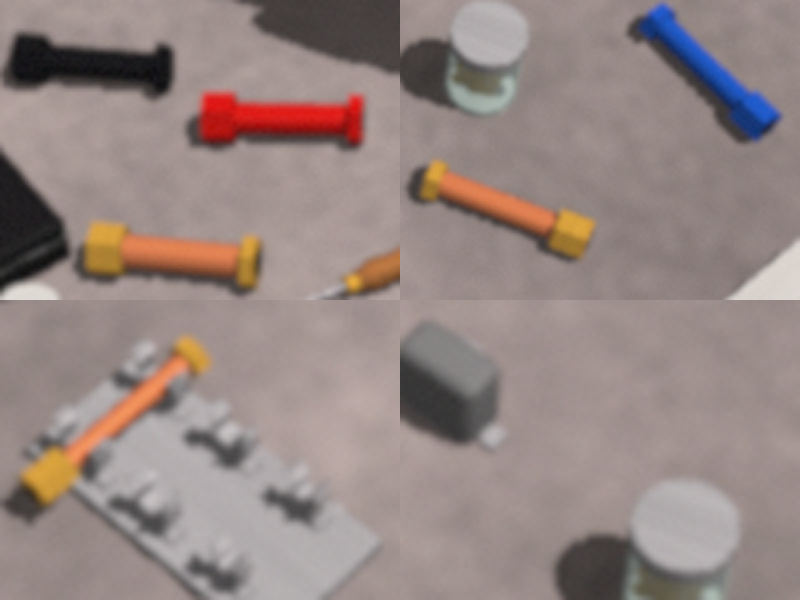

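```bash
python3 - <<'E'
from h import *
for l,n,c,z in [("28",(222,171),(264,173),.02),("22",(419,326),(373,308),.016),("15",(217,264),(251,236),.0375)]:
    a=at("scene",n,z);b=at("scene",c,z);d=a-b;print(l,a.round(3),b.round(3),np.linalg.norm(d).round(3),np.arctan2(d[1],d[0]).round(3))
E
```

```text
28 [ 0.54  -0.349  0.02 ] [ 0.457 -0.266  0.02 ] 0.117 -0.785
22 [0.471 0.337 0.016] [0.519 0.233 0.016] 0.115 2.0
15 [ 0.731 -0.099  0.038] [ 0.618 -0.11   0.038] 0.113 0.1
```

The crops confirm it. The copper 28 has its nut at the left end (222,171), the copper 22 has its nut at the lower right (419,326), and the 15 lies in the right-end clips with its nut at the back. Next I move over the rail.

Call:
carry_out(motion="1 1 0.5 0; 1 1 0.5 0; 1 1 0.5 0", claw=0)

```text
time_s: 1.85
eef_pos: [0.2777, -0.5119, 0.2534]
tool_rot: [-3.141, -0.001, 0.319]
contact_force: [1.7, 0.7, 1.3]
opening: 0.0516
grasp_force: 0.0
```

Call:
carry_out(motion="1 1 0 -0.07; 1 1 0 -0.07; 1 1 0 -0.07")

```text
time_s: 2.1
eef_pos: [0.359, -0.4307, 0.2535]
tool_rot: [3.141, -0.001, 0.095]
contact_force: [-0.3, 0.2, 0.5]
opening: 0.043
grasp_force: 0.0
```

Call:
carry_out(motion="1 1 0 0; 1 1 0 0; 1 1 0 0")

```text
time_s: 2.35
eef_pos: [0.4393, -0.3496, 0.2532]
tool_rot: [-3.141, -0.001, 0.103]
contact_force: [0.8, -0.2, -0.2]
opening: 0.0429
grasp_force: 0.0
```

Call:
carry_out(motion="1 1 0 0; 1 1 0 0; 1 1 0 0")

```text
time_s: 2.6
eef_pos: [0.519, -0.2695, 0.2531]
tool_rot: [-3.141, -0.001, 0.103]
contact_force: [-0.3, -0.3, 0.6]
opening: 0.0428
grasp_force: 0.0
```

Call:
carry_out(motion="1 1 0 0; 1 1 0 0; 1 1 0 0")

```text
time_s: 2.85
eef_pos: [0.5986, -0.1894, 0.2528]
tool_rot: [-3.14, -0.001, 0.103]
contact_force: [0.8, -0.4, 0.6]
opening: 0.043
grasp_force: 0.0
```

Call:
carry_out(motion="0 1 0 0; 0 1 0 0; 0 1 0 0; 0 1 0 0")

```text
time_s: 3.18
eef_pos: [0.597, -0.1095, 0.2532]
tool_rot: [-3.141, -0.001, 0.106]
contact_force: [0.7, -1.0, -0.2]
opening: 0.0423
grasp_force: 0.0
```

```bash
python3 - <<'E'
from h import *
s=state();im=camera("wrist");cv2.imwrite("pics/w1.png",im[:,:,::-1]);print(s["time_s"],s["eef_pos"],s["tool_rot"],s["qpos"],s["opening"])
for l in ["tail15_mid","tail15_nut","tail28_mid","tail28_nut","clips15_seat","clips22_seat","clips28_seat","rail"]:
    z={"tail15_":.0375,"tail28_":.02,"rail":.012}.get(l[:7],.044)
    print(l,[(np.round(d["location"],1).tolist(),round(d["conf"],2),at("wrist",d["location"],z,s)[:2].round(4).tolist()) for d in look_for("wrist",l)][:3])
E
```

```text
3.1833 [ 0.59696169 -0.10947506  0.25321031] [-3.14059908e+00 -6.95978584e-04  1.06109512e-01] [ 0.34901591  0.34744305 -0.29835332  1.34206973  0.09970195  1.46629667
 -1.40753263] 0.04232962581380219
tail15_mid [([475.8, 297.2], 0.39, [0.5105, -0.3111])]
tail15_nut [([321.9, 123.5], 0.85, [0.6813, -0.1076])]
tail28_mid [([446.2, 423.6], 0.93, [0.292, -0.3401]), ([582.4, 351.7], 0.81, [0.4197, -0.5492]), ([473.8, 297.5], 0.8, [0.5027, -0.3181])]
tail28_nut [([472.3, 300.0], 0.76, [0.4992, -0.3169]), ([582.1, 354.4], 0.69, [0.4147, -0.5512]), ([447.6, 424.3], 0.61, [0.2904, -0.3429])]
clips15_seat [([200.5, 120.1], 0.77, [0.6753, 0.015])]
clips22_seat [([259.6, 115.1], 0.85, [0.6838, -0.0455])]
clips28_seat [([328.1, 111.6], 0.69, [0.6935, -0.1123])]
rail [([475.0, 299.8], 0.67, [0.4963, -0.3251]), ([261.3, 140.9], 0.56, [0.6574, -0.0451])]
```

View pics/w1.png

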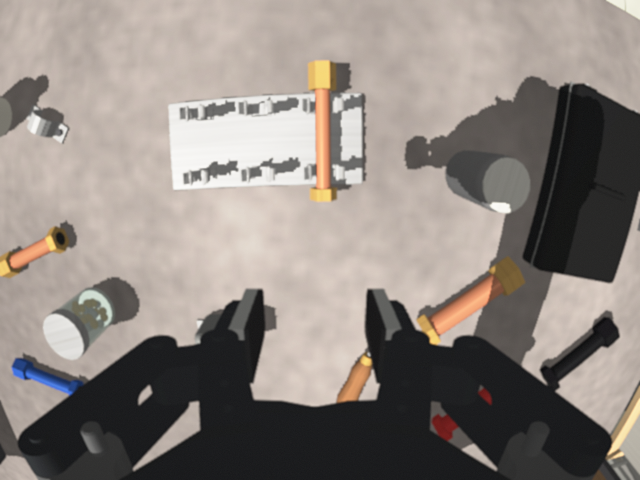

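The wrist picture shows the rail plate with corners near (168,104), (363,93), (363,183) and (174,190). The 15 tail lies in the right-hand clips at x≈322, and the 28 tail is at (472,300).

```bash
cat >> h.py <<'E'
def copper(n,im,s,z,near,rad=.12):
    """axis of copper tube+brass near a world point: centre line by PCA of the rectified (world-plane) mask"""
    h=cv2.cvtColor(im,cv2.COLOR_RGB2HSV);m=cv2.inRange(h,(4,110,60),(28,255,255))
    k,lab,st,ce=cv2.connectedComponentsWithStats(m);out=[]
    for i in range(1,k):
        if st[i,4]<150: continue
        ys,xs=np.nonzero(lab==i);P=np.array([at(n,(x,y),z,s)[:2] for x,y in zip(xs,ys)])
        hue=h[ys,xs,0];c=P.mean(0)
        if np.linalg.norm(c-near)>rad: continue
        cop=hue<13
        r=cv2.minAreaRect(P.astype(np.float32)*1000)
        u=np.linalg.svd(P[cop]-P[cop].mean(0),full_matrices=False)[2][0]
        t=P@u;b=P[~cop].mean(0)
        tc=np.percentile(t[cop],[1,50,99]);w=(P[cop]-P[cop].mean(0))@np.array([-u[1],u[0]])
        out.append(dict(n=len(P),tube=P[cop].mean(0).round(4).tolist(),ang=float(np.arctan(u[1]/u[0])),len_all=float(np.ptp(t)),tube_len=float(tc[2]-tc[0]),mid=(P[cop].mean(0)+u*(tc[[0,2]].mean()-P[cop].mean(0)@u)).round(4).tolist(),width=float(np.ptp(np.percentile(w,[2,98])))))
    return out
E
python3 - <<'E'
from h import *
s=state();im=cv2.imread("pics/w1.png")[:,:,::-1].copy()
C=[at("wrist",p,.012,s)[:2] for p in [(168,104),(363,93),(363,183),(174,190)]]
print(np.round(C,4),np.mean(C,0).round(4),[np.linalg.norm(C[i]-C[i-1]).round(3) for i in range(4)])
for a,b in[(1,0),(2,3)]: d=C[b]-C[a];print("rail yaw",np.arctan2(d[1],d[0])-np.pi/2)
print("15",copper("wrist",im,s,.0375,[.67,-.1]));print("28",copper("wrist",im,s,.02,[.5,-.3]))
E
```

```text
[[ 0.6938  0.06  ]
 [ 0.7197 -0.1539]
 [ 0.622  -0.1647]
 [ 0.5959  0.0471]] [ 0.6579 -0.0529] [np.float64(0.099), np.float64(0.215), np.float64(0.098), np.float64(0.213)]
rail yaw 0.12051372929006665
rail yaw 0.12252205509431979Traceback (most recent call last):
  File "<stdin>", line 6, in <module>
  File "h.py", line 27, in copper
    ys,xs=np.nonzero(lab==i);P=np.array([at(n,(x,y),z,s)[:2] for x,y in zip(xs,ys)])
                                         ~~^^^^^^^^^^^^^
  File "h.py", line 13, in at
    o,d=ray(n,px,s);return o+d*(z-o[2])/d[2]
        ~~~^^^^^^^^
  File "h.py", line 5, in ray
    p=camera_params(n)
ValueError: time passes only in moves, steps and waits
```

```bash
sed -i 's/^def ray/import functools\ncamera_params=functools.lru_cache(None)(camera_params)\ndef ray/' h.py
python3 - <<'E'
from h import *
s=state();im=cv2.imread("pics/w1.png")[:,:,::-1].copy()
print("15",copper("wrist",im,s,.0375,[.67,-.1]));print("28",copper("wrist",im,s,.02,[.5,-.3]))
E
```

```text
15 [{'n': 2218, 'tube': [0.6665, -0.1167], 'ang': 0.10974784425453159, 'len_all': 0.14256132566450153, 'tube_len': 0.09884192524595037, 'mid': [0.6656, -0.1168], 'width': 0.013546607570987326}]
28 [{'n': 2736, 'tube': [0.4911, -0.314], 'ang': -0.86271913683115, 'len_all': 0.14789564916429482, 'tube_len': 0.09913711437500217, 'mid': [0.491, -0.3139], 'width': 0.03072484145818876}]
```

Call:
carry_out(motion="0.86 -0.09 -0.7 0.003; 0.86 -0.09 -0.7 0.003; 0.86 -0.09 -0.7 0.003; 0.86 -0.09 -0.7 0.003")

```text
time_s: 3.97
eef_pos: [0.6647, -0.1205, 0.1919]
tool_rot: [-3.139, 0.007, 0.109]
contact_force: [0.3, 0.1, 0.9]
opening: 0.0426
grasp_force: 0.0
```

Call:
carry_out(motion="0 0 -0.9 0; 0 0 -0.9 0; 0 0 -0.9 0; 0 0 -0.9 0; 0 0 -0.9 0")

```text
time_s: 4.38
eef_pos: [0.6664, -0.1208, 0.1285]
tool_rot: [3.14, -0.004, 0.109]
contact_force: [-0.5, 0.9, 1.1]
opening: 0.0427
grasp_force: 0.0
```

```bash
python3 - <<'E'
from h import *
s=state();im=camera("wrist");cv2.imwrite("pics/w2.png",im[:,:,::-1]);print(s["time_s"],s["eef_pos"],s["tool_rot"],s["opening"])
print("15",copper("wrist",im,s,.0375,[.67,-.1]))
E
```

```text
4.3833 [ 0.66640585 -0.1207666   0.12852654] [ 3.1404932  -0.00407437  0.10903408] 0.04268889132059537
15 [{'n': 4480, 'tube': [0.6658, -0.1121], 'ang': 0.11029240598651285, 'len_all': 0.14624449236816495, 'tube_len': 0.10042340781739512, 'mid': [0.6639, -0.1123], 'width': 0.013707825578649097}]
```

View pics/w2.png

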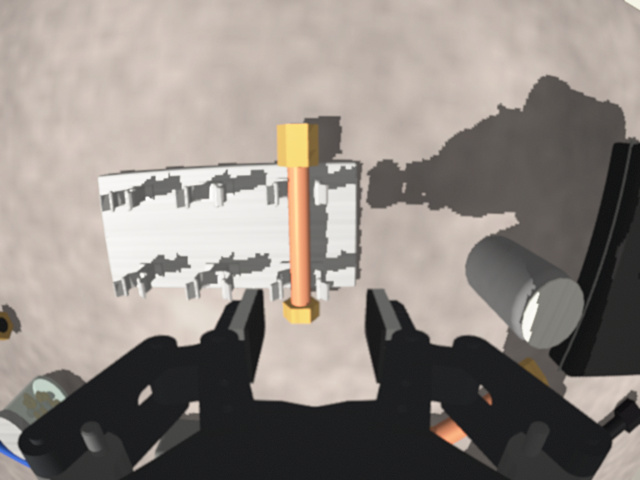

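The picture shows the 15 tail centred at (300,220), left of the jaw centre at 315, with the plate corners clear.

Call:
carry_out(motion="0 0.11 -0.6 0; 0 0.11 -0.6 0; 0 0.11 -0.6 0; 0 0.11 -0.6 0")

```text
time_s: 4.77
eef_pos: [0.6658, -0.1118, 0.0786]
tool_rot: [3.141, -0.001, 0.11]
contact_force: [0.5, -0.9, 1.5]
opening: 0.0424
grasp_force: 0.0
```

```bash
python3 - <<'E'
from h import *
s=state();im=camera("wrist");cv2.imwrite("pics/w3.png",im[:,:,::-1]);print(s["time_s"],s["eef_pos"],s["tool_rot"],s["opening"],s["dq"].round(3))
s=state();im=camera("wrist");print(s["eef_pos"],s["tool_rot"])
print("15",copper("wrist",im,s,.0375,[.67,-.1]))
g=s["eef_pos"]+[0,0,-.004]
print("jaw centre px",proj("wrist",g,s))
C=[at("wrist",p,.012,s)[:2] for p in []]
E
```

```text
4.7667 [ 0.66578135 -0.11175125  0.07864858] [ 3.14136518e+00 -9.43208929e-04  1.09642379e-01] 0.04244457204116306 [ 0.005 -0.017  0.002 -0.029 -0.001 -0.002 -0.   ]
[ 0.66642836 -0.11211149  0.07936439] [ 3.14079472e+00 -2.56865501e-03  1.09198813e-01]
15 [{'n': 6683, 'tube': [0.6674, -0.1119], 'ang': 0.11294085939391384, 'len_all': 0.14804657570787227, 'tube_len': 0.10059949001593216, 'mid': [0.6637, -0.1123], 'width': 0.01348476695318575}]
jaw centre px [314.21476994 286.08994673]
```

Call:
carry_out(motion="0 0 -0.52 0; 0 0 -0.52 0; 0 0 -0.52 0; 0 0 -0.52 0")

```text
time_s: 5.2
eef_pos: [0.6664, -0.112, 0.0375]
tool_rot: [3.141, -0.002, 0.109]
contact_force: [-0.2, -0.1, 1.5]
opening: 0.0426
grasp_force: 0.0
```

Call:
carry_out(motion="0 0 0 0; 0 0 0 0; 0 0 0 0; 0 0 0 0; 0 0 0 0; 0 0 0 0; 0 0 0 0", claw=1)

```text
time_s: 5.78
eef_pos: [0.6653, -0.1117, 0.0353]
tool_rot: [-3.142, -0.0, 0.109]
contact_force: [-0.3, -0.2, -0.7]
opening: -0.0003
grasp_force: 0.0
```

```bash
python3 - <<'E'
from h import *
s=state();im=camera("wrist");cv2.imwrite("pics/w4.png",im[:,:,::-1]);print(s["eef_pos"],s["opening"],s["grasp_force"])
print("15",copper("wrist",im,s,.0375,[.67,-.1]))
E
```

```text
[ 0.66531122 -0.11166754  0.03532303] -0.00028216222137114106 0.0
15 [{'n': 7042, 'tube': [0.6881, -0.1085], 'ang': 0.02688893111504465, 'len_all': 0.07934126092528226, 'tube_len': 0.04609943037774811, 'mid': [0.691, -0.1085], 'width': 0.015461927431237641}, {'n': 371, 'tube': [0.6125, -0.1174], 'ang': -1.418388420466811, 'len_all': 0.008602994776920836, 'tube_len': 0.0058309550254945774, 'mid': [0.6126, -0.1175], 'width': 0.0028381140196735988}]
```

View pics/w4.png

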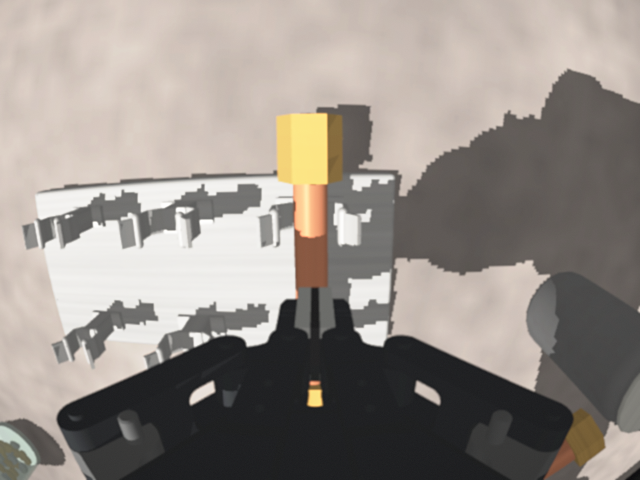

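```bash
python3 - <<'E'
from h import *
s=state();R=Ro.from_euler("xyz",s["tool_rot"]).as_matrix()
for v in [(11,0,14),(11,14,14),(11,-14,14),(11,0,0),(11,0,-5),(11,14,-20),(-11,0,14),(0,0,0)]:
    print(v,proj("wrist",s["eef_pos"]+R@(np.array(v)/1000),s).round(0))
for n in ["scene","side"]:
    im=camera(n)
    p=proj(n,s["eef_pos"]).astype(int);print(n,p)
    c=im[p[1]-45:p[1]+45,p[0]-60:p[0]+60];cv2.imwrite(f"pics/{n}c.png",cv2.resize(c,None,fx=3.3,fy=3.3,interpolation=cv2.INTER_CUBIC)[:,:,::-1])
a,b=cv2.imread("pics/scenec.png"),cv2.imread("pics/sidec.png");cv2.imwrite("pics/cc.png",np.hstack([a,b]))
E
```

```text
(11, 0, 14) [314. 258.]
(11, 14, 14) [342. 258.]
(11, -14, 14) [286. 258.]
(11, 0, 0) [314. 267.]
(11, 0, -5) [314. 271.]
(11, 14, -20) [348. 284.]
(-11, 0, 14) [314. 298.]
(0, 0, 0) [314. 289.]
scene [235 246]
side [307 217]
```

View pics/cc.png

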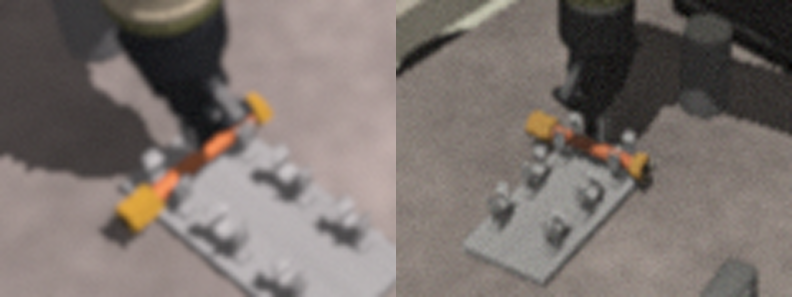

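The fingers shut without gripping. Both views show the tube unobstructed by them, so the pads closed above the tube. I'll check the tip height by feeling down gently onto it.

Call:
carry_out(motion="0 0 -0.05 0; 0 0 -0.05 0; 0 0 -0.05 0")

```text
time_s: 6.18
eef_pos: [0.665, -0.1116, 0.0308]
tool_rot: [-3.141, 0.001, 0.109]
contact_force: [0.9, 0.2, 0.3]
opening: 0.0002
grasp_force: 0.0
```

Call:
carry_out(motion="0 0 -0.05 0; 0 0 -0.05 0; 0 0 -0.05 0")

```text
time_s: 6.43
eef_pos: [0.6653, -0.1117, 0.0271]
tool_rot: [-3.141, 0.0, 0.109]
contact_force: [0.7, -0.3, 0.9]
opening: 0.0001
grasp_force: 0.0
```

Call:
carry_out(motion="0 0 -0.05 0; 0 0 -0.05 0; 0 0 -0.05 0")

```text
time_s: 6.68
eef_pos: [0.6658, -0.1124, 0.0262]
tool_rot: [3.14, -0.002, 0.109]
contact_force: [-7.5, 0.5, 19.0]
opening: -0.0001
grasp_force: 9.5
```

Call:
carry_out(motion="0 0 -0.05 0; 0 0 -0.05 0; 0 0 -0.05 0")

```text
time_s: 6.93
eef_pos: [0.6662, -0.1131, 0.0258]
tool_rot: [3.139, -0.003, 0.108]
contact_force: [-20.2, -1.2, 41.5]
opening: -0.0
grasp_force: 21.0
```

Call:
carry_out(motion="0 0 0.25 0; 0 0 0.25 0; 0 0 0.25 0; 0 0 0.25 0", claw=0)

```text
time_s: 7.27
eef_pos: [0.6651, -0.1116, 0.0388]
tool_rot: [-3.141, 0.0, 0.109]
contact_force: [-0.4, 0.8, -0.2]
opening: 0.0424
grasp_force: 0.0
```

```bash
python3 - <<'E'
from h import *
s=state();im=camera("wrist");cv2.imwrite("pics/w5.png",im[:,:,::-1]);print(s["eef_pos"],s["tool_rot"],s["opening"],s["contact_force"])
print("15",copper("wrist",im,s,.0375,[.67,-.1]))
E
```

```text
[ 0.66508081 -0.11163098  0.03883675] [-3.14143127e+00  3.77701775e-04  1.09411101e-01] 0.04239594167410176 [-0.35841221  0.83523731 -0.19684156]
15 [{'n': 8947, 'tube': [0.6699, -0.1099], 'ang': 0.12512870231907977, 'len_all': 0.15069027246493893, 'tube_len': 0.10061426883989177, 'mid': [0.663, -0.1108], 'width': 0.01364329187926916}]
```

View pics/w5.png

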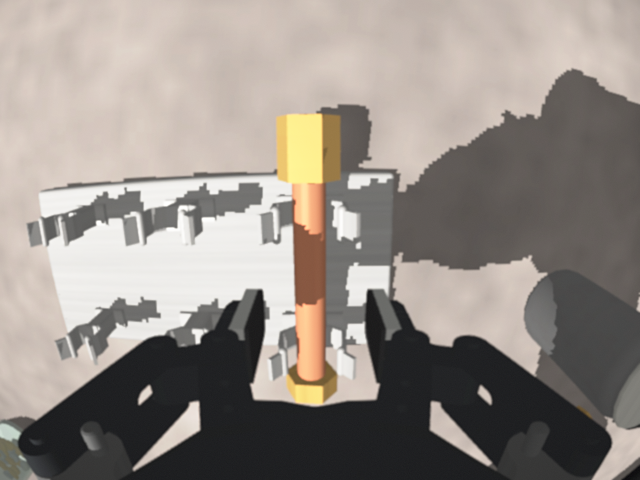

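The fingers really do end higher than stated. Both the pixels and the contact height (tube top 45 mm at TCP z = 26 mm) put the tips about 18 mm behind the reported TCP. I'll go 32 mm lower than nominal, watching the force.

Call:
carry_out(motion="0 0.01 -0.2 0; 0 0.01 -0.2 0; 0 0.01 -0.2 0; 0 0.01 -0.2 0")

```text
time_s: 7.65
eef_pos: [0.665, -0.1108, 0.0228]
tool_rot: [-3.141, 0.001, 0.109]
contact_force: [0.6, 0.3, 0.2]
opening: 0.0426
grasp_force: 0.0
```

Call:
carry_out(motion="0 0 -0.2 0; 0 0 -0.2 0; 0 0 -0.2 0; 0 0 -0.2 0")

```text
time_s: 7.98
eef_pos: [0.6655, -0.1109, 0.0079]
tool_rot: [-3.142, -0.0, 0.109]
contact_force: [0.1, -0.0, -0.3]
opening: 0.0423
grasp_force: 0.0
```

Call:
carry_out(motion="0 0 0 0; 0 0 0 0; 0 0 0 0; 0 0 0 0; 0 0 0 0; 0 0 0 0", claw=1)

```text
time_s: 8.48
eef_pos: [0.6659, -0.1108, 0.0082]
tool_rot: [3.141, -0.001, 0.109]
contact_force: [-0.4, -0.1, 6.7]
opening: 0.013
grasp_force: 58.5
```

Opening is 13 mm with some upward force, so the tips may be pinching above the tube's middle. I'll reopen, go 7 mm deeper and close again.

Call:
carry_out(motion="0 0 0 0; 0 0 0 0; 0 0 0 0; 0 0 -0.08 0; 0 0 -0.08 0; 0 0 -0.08 0", claw=0.3)

```text
time_s: 8.98
eef_pos: [0.6646, -0.1108, -0.0001]
tool_rot: [-3.141, 0.002, 0.109]
contact_force: [1.0, 0.2, 0.4]
opening: 0.0302
grasp_force: 0.0
```

Call:
carry_out(motion="0 0 0 0; 0 0 0 0; 0 0 0 0; 0 0 0 0; 0 0 0 0; 0 0 0 0", claw=1)

```text
time_s: 9.48
eef_pos: [0.6653, -0.1109, 0.0008]
tool_rot: [-3.142, 0.0, 0.109]
contact_force: [-1.0, -0.1, -0.7]
opening: 0.0132
grasp_force: 58.4
```

Firm grip now, with no side load. I'll lift straight up.

Call:
carry_out(motion="0 0 0.75 0; 0 0 0.75 0; 0 0 0.75 0; 0 0 0.75 0; 0 0 0.75 0")

```text
time_s: 9.9
eef_pos: [0.6646, -0.1109, 0.0599]
tool_rot: [-3.141, 0.001, 0.109]
contact_force: [-0.8, 0.4, -2.4]
opening: 0.0131
grasp_force: 58.7
```

```bash
python3 - <<'E'
from h import *
s=state();im=camera("wrist");cv2.imwrite("pics/w6.png",im[:,:,::-1]);print(s["eef_pos"],s["tool_rot"],s["opening"],s["grasp_force"])
z=s["eef_pos"][2]+.037
print("15",copper("wrist",im,s,z,[.67,-.11]))
# w2 corners
s2=dict(eef_pos=np.array([0.66640585,-0.1207666,0.12852654]),tool_rot=np.array([3.1404932,-0.00407437,0.10903408]))
C=[at("wrist",p,.012,s2)[:2] for p in [(98,176),(360,160),(357,288),(115,297)]]
print(np.round(C,4),np.mean(C,0).round(4),[np.linalg.norm(C[i]-C[i-1]).round(4) for i in range(4)])
for a,b in[(1,0),(2,3)]: d=C[b]-C[a];print("yaw",np.arctan2(d[1],d[0])-np.pi/2)
# plate mask by brightness, w6 & w2
for f,ss in [("w2",s2),("w6",s)]:
    g=cv2.imread(f"pics/{f}.png");print(f,[look["location"] for look in []])
for l in ["clips15_seat","clips22_seat","clips28_seat","rail"]:
    print(l,[(np.round(d["location"],1).tolist(),round(d["conf"],2),at("wrist",d["location"],.044,s)[:2].round(4).tolist()) for d in look_for("wrist",l)][:3])
E
```

```text
[ 0.66462797 -0.11087292  0.0599399 ] [-3.14133716e+00  1.32334357e-03  1.09369052e-01] 0.013050167494941754 58.72446835041046
15 [{'n': 13930, 'tube': [0.6723, -0.1113], 'ang': 0.09101775271926967, 'len_all': 0.12018679165636992, 'tube_len': 0.08680079027820997, 'mid': [0.6697, -0.1116], 'width': 0.014324694174906902}]
[[ 0.6941  0.0653]
 [ 0.7234 -0.1488]
 [ 0.6216 -0.1605]
 [ 0.5849  0.0531]] [ 0.656  -0.0477] [np.float64(0.1098), np.float64(0.2161), np.float64(0.1025), np.float64(0.2168)]
yaw 0.13592757049266302
yaw 0.16978416738041324
w2 []
w6 []
clips15_seat [([98.3, 230.7], 0.98, [0.6765, 0.011]), ([314.3, 202.2], 0.63, [0.703, -0.1067])]
clips22_seat [([197.9, 230.7], 0.68, [0.6826, -0.0495])]
clips28_seat [([288.8, 212.4], 0.92, [0.6966, -0.0949])]
rail [([210.9, 249.0], 0.58, [0.6736, -0.0567])]
```

View pics/w6.png

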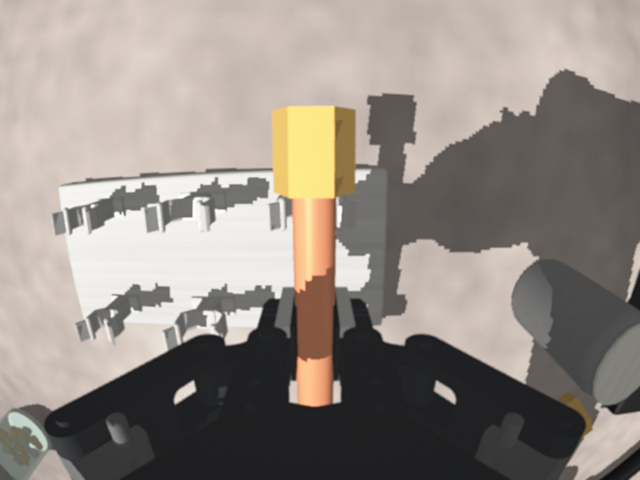

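The 15 tail is lifted clear, with its nut at the back. Next I'll fit the rail pose numerically from the saved wrist pictures.

```bash
cat > rail.py <<'E'
from h import *
from scipy.optimize import minimize
def white(im): return cv2.GaussianBlur(im.min(2).astype(np.float32),(3,3),0)
def score(q,W,s,z=.012):
    x,y,a=q;c,sn=np.cos(a),np.sin(a);t=np.linspace(-.9,.9,40);tot=0;e=.0025
    for k,(hx,hy) in {"b":(1,0),"n":(-1,0),"l":(0,1),"r":(0,-1)}.items():
        v=[]
        for sg in (-e,e):
            P=[( hx*(.05+sg), .1075*u) if hx else (.05*u, hy*(.1075+sg)) for u in t]
            px=np.array([proj("wrist",(x+c*p-sn*r,y+sn*p+c*r,z),s) for p,r in P],np.float32)
            v.append(cv2.remap(W,px[:,0].reshape(-1,1),px[:,1].reshape(-1,1),cv2.INTER_LINEAR).ravel())
        tot+=np.clip((v[0]-v[1])/30,-.3,1).mean()
    return -tot
def fit(shots,q0=(.657,-.05,.12)):
    f=lambda q:sum(score(q,W,s) for W,s in shots)
    best=None
    for dx in(-.004,0,.004):
        for dy in(-.004,0,.004):
            r=minimize(f,np.array(q0)+[dx,dy,0],method="Nelder-Mead",options=dict(initial_simplex=np.array(q0)+[[dx,dy,0],[dx+.003,dy,0],[dx,dy+.003,0],[dx,dy,.02]],maxiter=80))
            if best is None or r.fun<best.fun: best=r
    return best
def seat(q,k): return (q[0]-np.sin(q[2])*.064*k,q[1]+np.cos(q[2])*.064*k)
E
python3 - <<'E'
from rail import *
S=dict(w1=([0.59696169,-0.10947506,0.25321031],[-3.14059908,-6.9597e-04,.106109512]),w2=([0.66640585,-0.1207666,0.12852654],[3.1404932,-0.00407437,0.10903408]),w3=([0.66578135,-0.11175125,0.07864858],[3.14136518,-9.432e-4,.10964]),
 w6=([0.66462797,-0.11087292,0.0599399],[-3.14133716,1.3233e-3,.109369]))
sh={}
for k,(p,r) in S.items():
    im=cv2.imread(f"pics/{k}.png");sh[k]=(white(im),dict(eef_pos=np.array(p),tool_rot=np.array(r)))
    b=fit([sh[k]]);print(k,b.x.round(4),round(b.fun,3),[np.round(seat(b.x,i),4).tolist() for i in(-1,0,1)])
E
```

```text
w1 [ 0.6584 -0.0445  0.1277] -3.832 [[0.6665, -0.108], [0.6584, -0.0445], [0.6502, 0.0189]]
w2 [ 0.6584 -0.0447  0.1239] -2.996 [[0.6663, -0.1082], [0.6584, -0.0447], [0.6504, 0.0188]]
w3 [ 0.6582 -0.0449  0.1257] -2.668 [[0.6663, -0.1084], [0.6582, -0.0449], [0.6502, 0.0186]]
w6 [ 0.6592 -0.0454  0.1292] -2.909 [[0.6674, -0.1089], [0.6592, -0.0454], [0.6509, 0.018]]
```

```bash
python3 - <<'E'
from rail import *
S=dict(w1=([0.59696169,-0.10947506,0.25321031],[-3.14059908,-6.9597e-04,.106109512]),w2=([0.66640585,-0.1207666,0.12852654],[3.1404932,-0.00407437,0.10903408]),w6=([0.66462797,-0.11087292,0.0599399],[-3.14133716,1.3233e-3,.109369]))
for k,(p,r) in S.items():
    s=dict(eef_pos=np.array(p),tool_rot=np.array(r));q=(.6584,-.0447,.126);c,sn=np.cos(q[2]),np.sin(q[2])
    print(k,[proj("wrist",(q[0]+c*a*.05-sn*b*.1075,q[1]+sn*a*.05+c*b*.1075,.012),s).round(0).tolist() for a,b in((1,1),(1,-1),(-1,-1),(-1,1))],at("wrist",proj("wrist",(.66,.05,.012),s),.012,s))
    im=cv2.imread(f"pics/{k}.png").min(2)
    for row in {"w1":(120,150),"w2":(200,240),"w6":(235,)}[k]:
        print(row,im[row,::8].tolist())
E
```

```text
w1 [[166.0, 103.0], [360.0, 92.0], [361.0, 184.0], [171.0, 190.0]] [0.66  0.05  0.012]
120 [109, 110, 75, 144, 219, 192, 92, 83, 161, 171, 171, 168, 171, 173, 170, 175, 173, 174, 175, 172, 176, 185, 233, 230, 227, 195, 226, 239, 239, 238, 236, 235, 234, 234, 234, 234, 234, 235, 235, 234, 144, 78, 110, 230, 228, 224, 167, 167, 167, 161, 159, 160, 162, 164, 163, 170, 173, 176, 94, 83, 83, 82, 84, 80, 81, 80, 80, 78, 79, 78, 18, 18, 20, 21, 22, 21, 39, 38, 37, 37]
150 [173, 176, 175, 169, 173, 175, 182, 183, 174, 173, 172, 172, 174, 172, 171, 168, 170, 176, 174, 178, 179, 181, 244, 244, 244, 243, 242, 242, 241, 241, 241, 240, 239, 239, 238, 238, 237, 236, 235, 234, 147, 84, 108, 229, 227, 222, 167, 163, 160, 164, 161, 74, 76, 78, 79, 80, 80, 81, 74, 78, 82, 85, 86, 87, 87, 81, 80, 79, 79, 20, 57, 21, 21, 20, 20, 29, 39, 39, 38, 40]
w2 [[95.0, 175.0], [355.0, 162.0], [354.0, 287.0], [112.0, 286.0]] [0.66  0.05  0.012]
200 [176, 179, 177, 171, 176, 178, 177, 179, 182, 182, 177, 179, 179, 125, 152, 147, 226, 88, 160, 241, 243, 243, 178, 170, 100, 199, 243, 235, 104, 234, 233, 232, 231, 231
[... 343 characters left out ...]
235, 235, 234, 234, 234, 233, 232, 232, 209, 161, 107, 107, 107, 188, 227, 227, 228, 129, 172, 167, 166, 170, 171, 169, 168, 168, 171, 179, 182, 181, 179, 178, 129, 77, 72, 71, 80, 86, 87, 89, 87, 87, 88, 87, 83, 85, 18, 20, 63, 19, 46, 41]
w6 [[55.0, 185.0], [385.0, 168.0], [379.0, 326.0], [81.0, 320.0]] [0.66  0.05  0.012]
235 [182, 179, 182, 189, 195, 196, 195, 173, 204, 240, 240, 233, 240, 239, 238, 237, 238, 237, 238, 238, 238, 238, 238, 238, 238, 238, 237, 237, 237, 237, 236, 236, 236, 235, 234, 234, 234, 135, 150, 152, 125, 100, 100, 111, 110, 110, 111, 110, 106, 82, 83, 85, 84, 83, 85, 85, 84, 81, 83, 84, 84, 85, 85, 88, 91, 91, 91, 92, 91, 89, 89, 90, 91, 91, 92, 92, 92, 87, 84, 85]
```

```bash
sed -i 's/def score(q,W,s,z=.012):/def score(q,W,s,z=.012,e=.0025):/; s/;tot=0;e=.0025/;tot=0/' rail.py
cat >> rail.py <<'E'
def edges(q,W,s,z=.012):
    """signed offset (m, outward) of the real edges from the model: back, near, left, right"""
    x,y,a=q;c,sn=np.cos(a),np.sin(a);t=np.linspace(-.9,.9,50);o=np.arange(-.010,.0101,.0005);out=[]
    for hx,hy in((1,0),(-1,0),(0,1),(0,-1)):
        res=[]
        for u in t:
            P=[(hx*(.05+k),.1075*u) if hx else (.05*u,hy*(.1075+k)) for k in o]
            px=np.array([proj("wrist",(x+c*p-sn*r,y+sn*p+c*r,z),s) for p,r in P],np.float32)
            v=cv2.remap(W,px[:,0].reshape(-1,1),px[:,1].reshape(-1,1),cv2.INTER_LINEAR).ravel()
            if v[0]<200 or v[-1]>200: continue
            i=np.argmax(v<205);res.append((o[i],u))
        if len(res)>8: r=np.array(res);out.append((round(float(np.median(r[:,0]))*1000,1),round(float(r[:,0].std())*1000,1),len(r)))
        else: out.append(None)
    return out
E
cat > fitall.py <<'E'
from rail import *
S=dict(w1=([0.59696169,-0.10947506,0.25321031],[-3.14059908,-6.9597e-04,.106109512]),w2=([0.66640585,-0.1207666,0.12852654],[3.1404932,-0.00407437,0.10903408]),w3=([0.66578135,-0.11175125,0.07864858],[3.14136518,-9.432e-4,.10964]),
 w5=([0.66508081,-0.11163098,0.03883675],[-3.14143127,3.777e-4,.109411]),w6=([0.66462797,-0.11087292,0.0599399],[-3.14133716,1.3233e-3,.109369]))
for k,(p,r) in S.items():
    W=white(cv2.imread(f"pics/{k}.png"));print(k,edges((.6584,-.0470,.124),W,dict(eef_pos=np.array(p),tool_rot=np.array(r))))
E
python3 fitall.py
```

```text
w1 [(-7.0, 3.4, 9), (-0.5, 2.8, 29), (1.0, 0.2, 50), (-3.0, 1.2, 33)]
w2 [(-1.0, 2.1, 18), (-1.2, 3.3, 18), (1.0, 2.8, 43), (-2.5, 0.0, 33)]
w3 [(-1.0, 0.5, 20), (-1.5, 3.5, 13), (1.0, 1.7, 39), (-2.5, 3.0, 19)]
w5 [(-1.0, 0.9, 17), (-3.0, 4.9, 15), (0.5, 1.9, 40), None]
w6 [(-1.0, 0.0, 16), (0.0, 3.1, 9), (1.0, 2.3, 40), None]
```

Call:
carry_out(motion="-0.08 0.8 0 0.005; -0.08 0.8 0 0.005; -0.08 0.8 0 0.005; -0.08 0.8 0 0.005")

```text
time_s: 10.48
eef_pos: [0.6586, -0.0437, 0.0605]
tool_rot: [-3.14, 0.0, 0.129]
contact_force: [-0.3, 0.2, -0.7]
opening: 0.0133
grasp_force: 58.8
```

Call:
carry_out(motion="-0.08 0.81 0 0; -0.08 0.81 0 0; -0.08 0.81 0 0; -0.08 0.81 0 0; -0.08 0.81 0 0; -0.08 0.81 0 0")

```text
time_s: 10.98
eef_pos: [0.6527, 0.0153, 0.0606]
tool_rot: [3.14, 0.0, 0.122]
contact_force: [-1.3, -0.2, -1.0]
opening: 0.0131
grasp_force: 58.9
```

```bash
python3 - <<'E'
from rail import *
s=state();im=camera("wrist");cv2.imwrite("pics/w7.png",im[:,:,::-1]);print(s["eef_pos"],s["tool_rot"])
q=(.6584,-.0452,.125);print(edges(q,white(im),s))
z=s["eef_pos"][2]+.037
print("15",copper("wrist",im,s,z,[.65,.02]))
# draw predicted lips/flare corners for all clips in w5 and w7
def draw(im,s,z):
    im=im.copy()
    for k,w in((-1,.0118),(0,.0088),(1,.0053)):
        x,y=seat(q,k)
        for a in(-.033,.033):
            for b in(-w,w):
                c,sn=np.cos(q[2]),np.sin(q[2]);p=proj("wrist",(x+c*a-sn*b,y+sn*a+c*b,z),s)
                cv2.circle(im,tuple(int(v*16) for v in p),24,(0,0,255),-1,cv2.LINE_AA,4)
    return im
s5=dict(eef_pos=np.array([0.66508081,-0.11163098,0.03883675]),tool_rot=np.array([-3.14143127,3.777e-4,.109411]))
a=draw(cv2.imread("pics/w5.png"),s5,.052)[190:390,20:400];b=draw(im[:,:,::-1].copy(),s,.052)[160:360,130:510]
cv2.imwrite("pics/chk.png",cv2.resize(np.vstack([a,b]),None,fx=1.5,fy=1.5,interpolation=cv2.INTER_CUBIC))
E
```

```text
[0.65268218 0.01529501 0.06058361] [3.14023311e+00 3.98857296e-04 1.22232474e-01]
[None, (-0.5, 2.8, 13), (-1.0, 1.3, 45), None]
15 [{'n': 14442, 'tube': [0.6602, 0.0151], 'ang': 0.10604397692247801, 'len_all': 0.12014424230270448, 'tube_len': 0.0866646611295816, 'mid': [0.6578, 0.0149], 'width': 0.014208676490785846}]
```

View pics/chk.png

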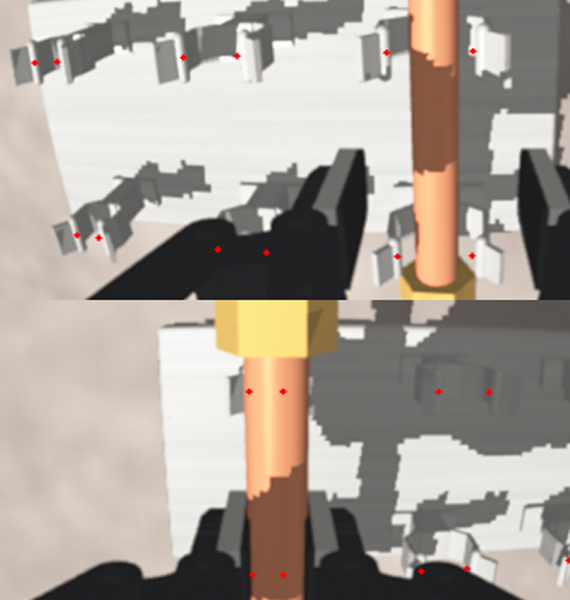

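Predicted lip points sit on the jaws to about 1 mm, and the 15 mm pair is the left one. Let me see the settled pose.

Call:
carry_out(motion="0 0 0 0; 0 0 0 0")

```text
time_s: 11.2
eef_pos: [0.6526, 0.0167, 0.0608]
tool_rot: [3.141, 0.0, 0.124]
contact_force: [0.2, -0.2, -2.1]
opening: 0.0131
grasp_force: 58.9
```

```bash
python3 - <<'E'
from h import *
s=state();im=camera("wrist");print(s["eef_pos"],s["tool_rot"])
print("15",copper("wrist",im,s,s["eef_pos"][2]+.037,[.65,.02]))
E
```

```text
[0.65259954 0.01672582 0.06079234] [3.14127077e+00 4.99394648e-05 1.23539490e-01]
15 [{'n': 14418, 'tube': [0.6601, 0.0165], 'ang': 0.10763925725148929, 'len_all': 0.12013285496364301, 'tube_len': 0.08670578201058954, 'mid': [0.6576, 0.0163], 'width': 0.01419799750157589}]
```

Call:
carry_out(motion="0 0.02 -0.2 0; 0 0.02 -0.4 0; 0 0.02 -0.4 0; 0 0.02 -0.4 0; 0 0.02 -0.4 0")

```text
time_s: 11.67
eef_pos: [0.6529, 0.0194, 0.0297]
tool_rot: [-3.142, -0.001, 0.125]
contact_force: [-0.7, -0.4, -2.2]
opening: 0.0131
grasp_force: 58.9
```

Call:
carry_out(motion="0 0 -0.06 0; 0 0 -0.1 0; 0 0 -0.14 0; 0 0 -0.18 0; 0 0 -0.18 0; 0 0 -0.18 0")

```text
time_s: 12.17
eef_pos: [0.6544, 0.0182, 0.0158]
tool_rot: [3.14, -0.004, 0.124]
contact_force: [3.9, -3.8, 3.3]
opening: 0.013
grasp_force: 59.5
```

Call:
carry_out(motion="0 -0.01 -0.06 0; 0 -0.01 -0.11 0; 0 -0.01 -0.11 0; 0 -0.01 -0.13 0; 0 -0.01 -0.13 0; 0 -0.01 -0.13 0")

```text
time_s: 12.67
eef_pos: [0.6536, 0.018, 0.0069]
tool_rot: [3.14, -0.003, 0.124]
contact_force: [-5.8, -3.1, 19.3]
opening: 0.0127
grasp_force: 61.4
```

Call:
carry_out(motion="0 0 -0.03 0; 0 0 -0.05 0; 0 0 -0.05 0; 0 0 -0.05 0")

```text
time_s: 13.0
eef_pos: [0.6539, 0.0181, 0.0066]
tool_rot: [3.14, -0.004, 0.124]
contact_force: [-20.2, -5.4, 47.0]
opening: 0.0129
grasp_force: 64.2
```

Bottomed on the saddle at 44 mm. Release and rise.

Call:
carry_out(motion="0 0 0.06 0; 0 0 0.06 0; 0 0 0.06 0; 0 0 0.06 0; 0 0 0.06 0", claw=0)

```text
time_s: 13.42
eef_pos: [0.6517, 0.019, 0.0037]
tool_rot: [-3.141, 0.002, 0.125]
contact_force: [-0.4, 0.2, -0.4]
opening: 0.0426
grasp_force: 0.0
```

Call:
carry_out(motion="0 0 1 0; 0 0 1 0; 0 0 1 0; 0 0 1 0; 0 0 1 0")

```text
time_s: 13.83
eef_pos: [0.6522, 0.0188, 0.0842]
tool_rot: [-3.141, 0.001, 0.125]
contact_force: [0.3, 0.3, -0.6]
opening: 0.0427
grasp_force: 0.0
```

```bash
python3 - <<'E'
from rail import *
s=state();im=camera("wrist");cv2.imwrite("pics/w8.png",im[:,:,::-1]);print(s["eef_pos"],s["tool_rot"],s["qpos"].round(2))
q=(.6584,-.0459,.125);print(edges(q,white(im),s),seat(q,1))
print("15",copper("wrist",im,s,.044,[.65,.02]))
E
```

```text
[0.65220295 0.01877606 0.08418721] [-3.14144689e+00  6.51869188e-04  1.25200384e-01] [ 0.14  0.55 -0.31  1.44  0.18  1.18 -1.64]
[None, (-1.0, 1.8, 21), (-0.5, 2.8, 50), (-3.5, 2.7, 12)] (np.float64(0.6504208170633454), np.float64(0.017600650702677058))
15 [{'n': 7072, 'tube': [0.6571, 0.0176], 'ang': 0.128407428021816, 'len_all': 0.14864820389483469, 'tube_len': 0.1003976004347521, 'mid': [0.6526, 0.0171], 'width': 0.013387755956912613}]
```

The 15 tail is home: mid (0.6526, 0.0171), angle 0.128, against seat (0.6504, 0.0176). Now the 22 tail; first I check what stands around both remaining tails.

```bash
python3 - <<'E'
from h import *
from scipy.optimize import least_squares
im={n:camera(n) for n in("scene","side")}
for l,z in [("jar_mid",.045),("tape_mid",.031),("can_mid",.053),("awl_mid",.015),("spray_mid",.095),("clamp_mid",.015)]:
    print(l,[(n,at(n,d["location"],z)[:2].round(3).tolist(),round(d["conf"],2)) for n in im for d in look_for(n,l)[:2]])
for n in im: print(n,"22",copper(n,im[n],None,.016,[.5,.28],.08),"28",copper(n,im[n],None,.02,[.5,-.31],.08))
E
```

```text
jar_mid [('scene', [0.413, 0.177], 0.71), ('scene', [0.674, 0.035], 0.23), ('side', [0.426, 0.179], 0.59), ('side', [0.47, 0.312], 0.48)]
tape_mid [('scene', [0.428, -0.008], 0.88), ('scene', [0.496, 0.293], 0.63), ('side', [0.434, -0.022], 0.94), ('side', [0.677, -0.317], 0.44)]
can_mid [('scene', [0.652, -0.272], 0.84), ('side', [0.656, -0.298], 0.85)]
awl_mid [('scene', [0.68, -0.056], 0.63), ('side', [0.498, 0.283], 0.6)]
spray_mid [('scene', [0.699, -0.012], 0.74), ('scene', [0.686, 0.369], 0.6), ('side', [0.67, 0.365], 0.74)]
clamp_mid [('scene', [0.677, 0.265], 0.85), ('scene', [0.487, 0.287], 0.72), ('side', [0.683, 0.246], 0.71)]
scene 22 [{'n': 671, 'tube': [0.4974, 0.2808], 'ang': -1.1441628675091016, 'len_all': 0.14376396139025616, 'tube_len': 0.09524461353591318, 'mid': [0.4976, 0.2803], 'width': 0.02351598840258857}] 28 []
side 22 [{'n': 420, 'tube': [0.4997, 0.2709], 'ang': -1.114952839101671, 'len_all': 0.16143740830983466, 'tube_len': 0.09411172149821648, 'mid': [0.5004, 0.2696], 'width': 0.02085178531225111}] 28 [{'n': 271, 'tube': [0.5055, -0.3227], 'ang': -0.8631164124659215, 'len_all': 0.18164587444568342, 'tube_len': 0.08573620114058422, 'mid': [0.5064, -0.3237], 'width': 0.02460769087690852}]
```

Call:
carry_out(motion="-0.5 0.7 0.5 0.15; -0.5 0.7 0.5 0.15; -0.5 0.7 0.5 0.15; -0.5 0.7 0.5 0.15")

```text
time_s: 14.92
eef_pos: [0.6124, 0.0782, 0.1272]
tool_rot: [3.141, -0.003, 0.608]
contact_force: [0.2, -1.0, -0.6]
opening: 0.0428
grasp_force: 0.0
```

Call:
carry_out(motion="-0.5 0.8 0 0.15; -0.5 0.8 0 0.15; -0.5 0.8 0 0.15; -0.5 0.8 0 0.15")

```text
time_s: 15.25
eef_pos: [0.5712, 0.142, 0.1255]
tool_rot: [-3.142, -0.001, 1.079]
contact_force: [1.6, -1.2, 0.0]
opening: 0.0429
grasp_force: 0.0
```

Call:
carry_out(motion="-0.5 0.85 0 0.15; -0.5 0.85 0 0.15; -0.5 0.85 0 0.15; -0.5 0.85 0 0.15")

```text
time_s: 15.58
eef_pos: [0.5309, 0.2101, 0.1255]
tool_rot: [3.141, -0.001, 1.551]
contact_force: [0.5, -1.3, -0.3]
opening: 0.0425
grasp_force: 0.0
```

Call:
carry_out(motion="-0.4 0.85 0 0.145; -0.4 0.85 0 0.145; -0.4 0.85 0 0.145; -0.4 0.85 0 0.145; -0.4 0.85 0 0.145; -0.4 0.85 0 0.145")

```text
time_s: 16.08
eef_pos: [0.5007, 0.2744, 0.1249]
tool_rot: [-3.142, 0.0, 1.991]
contact_force: [0.4, -0.6, 0.6]
opening: 0.0428
grasp_force: 0.0
```

```bash
python3 - <<'E'
from h import *
s=state();im=camera("wrist");cv2.imwrite("pics/w9.png",im[:,:,::-1]);print(s["time_s"],s["eef_pos"],s["tool_rot"],s["qpos"].round(2))
print("22",copper("wrist",im,s,.016,[.5,.28],.08))
E
```

```text
16.0833 [0.50070783 0.27443292 0.12487707] [-3.14153800e+00  1.45912778e-05  1.99101449e+00] [ 0.04  0.43 -0.78  1.62  0.32  1.22 -0.38]
22 [{'n': 6491, 'tube': [0.4955, 0.2784], 'ang': -1.1401120407769245, 'len_all': 0.1488121118570515, 'tube_len': 0.09948401908689117, 'mid': [0.4965, 0.2762], 'width': 0.019773593650726593}]
```

Call:
carry_out(motion="-0.05 0.02 -0.9 0.003; -0.05 0.02 -0.9 0.003; -0.05 0.02 -0.9 0.003; -0.05 0.02 -0.9 0.003")

```text
time_s: 16.47
eef_pos: [0.4957, 0.2753, 0.0521]
tool_rot: [-3.138, 0.0, 2.002]
contact_force: [1.1, 0.6, 0.6]
opening: 0.0427
grasp_force: 0.0
```

Call:
carry_out(motion="0 0 -0.4 0; 0 0 -0.7 0; 0 0 -0.8 0; 0 0 -0.83 0; 0 0 -0.83 0; 0 0 -0.83 0")

```text
time_s: 16.97
eef_pos: [0.4978, 0.2772, -0.0114]
tool_rot: [3.139, -0.0, 2.003]
contact_force: [0.8, -0.5, 0.3]
opening: 0.0429
grasp_force: 0.0
```

Call:
carry_out(motion="0 0 0 0; 0 0 0 0; 0 0 0 0; 0 0 0 0; 0 0 0 0; 0 0 0 0", claw=1)

```text
time_s: 17.47
eef_pos: [0.4976, 0.277, -0.0117]
tool_rot: [3.139, 0.0, 2.004]
contact_force: [-1.1, -0.5, 6.7]
opening: 0.0197
grasp_force: 58.4
```

Call:
carry_out(motion="0 0 1 0; 0 0 1 0; 0 0 1 0; 0 0 1 0")

```text
time_s: 17.8
eef_pos: [0.4983, 0.2775, 0.0696]
tool_rot: [3.136, 0.0, 2.004]
contact_force: [0.5, 0.2, -2.7]
opening: 0.0199
grasp_force: 59.7
```

Call:
carry_out(motion="0.4 -0.81 0.7 -0.12; 0.4 -0.81 0.7 -0.12; 0.4 -0.81 0.7 -0.12; 0.4 -0.81 0.7 -0.12")

```text
time_s: 18.13
eef_pos: [0.5312, 0.2077, 0.1236]
tool_rot: [3.139, 0.001, 1.613]
contact_force: [0.6, 0.5, -1.5]
opening: 0.0201
grasp_force: 59.6
```

Call:
carry_out(motion="0.4 -0.81 0 -0.12; 0.4 -0.81 0 -0.12; 0.4 -0.81 0 -0.12; 0.4 -0.81 0 -0.12")

```text
time_s: 18.47
eef_pos: [0.5603, 0.1442, 0.1206]
tool_rot: [-3.139, 0.002, 1.242]
contact_force: [-0.6, 0.3, -1.9]
opening: 0.0199
grasp_force: 59.6
```

Call:
carry_out(motion="0.4 -0.81 0 -0.12; 0.4 -0.81 0 -0.12; 0.4 -0.81 0 -0.12; 0.4 -0.81 0 -0.12")

```text
time_s: 18.8
eef_pos: [0.592, 0.0809, 0.1209]
tool_rot: [-3.14, 0.002, 0.87]
contact_force: [0.0, 1.5, -2.0]
opening: 0.0199
grasp_force: 59.6
```

Call:
carry_out(motion="0.4 -0.81 0 -0.12; 0.4 -0.81 0 -0.12; 0.4 -0.81 0 -0.12; 0.4 -0.81 0 -0.12")

```text
time_s: 19.13
eef_pos: [0.624, 0.017, 0.1211]
tool_rot: [-3.14, 0.002, 0.496]
contact_force: [-1.2, 0.6, -1.7]
opening: 0.0197
grasp_force: 59.6
```

Call:
carry_out(motion="0.4 -0.81 -0.4 -0.12; 0.4 -0.81 -0.4 -0.12; 0.4 -0.81 -0.4 -0.12; 0.4 -0.81 -0.4 -0.12; 0.4 -0.81 -0.4 -0.12; 0.4 -0.81 -0.4 -0.12; 0.4 -0.81 -0.4 -0.12")

```text
time_s: 19.72
eef_pos: [0.6565, -0.0447, 0.091]
tool_rot: [-3.14, -0.001, 0.128]
contact_force: [-0.6, 0.4, -1.7]
opening: 0.0199
grasp_force: 59.5
```

```bash
python3 - <<'E'
from rail import *
s=state();im=camera("wrist");cv2.imwrite("pics/w10.png",im[:,:,::-1]);print(s["time_s"],s["eef_pos"],s["tool_rot"],s["opening"])
q=(.6584,-.0459,.125);print(edges(q,white(im),s),seat(q,0))
for o in(.0277,): print("22",copper("wrist",im,s,s["eef_pos"][2]+o,[.66,-.04],.05))
E
```

```text
19.7167 [ 0.6565048  -0.04470349  0.09099468] [-3.14026952e+00 -8.47057976e-04  1.27705476e-01] 0.01992880203387866
[None, None, (0.0, 0.2, 42), (-1.0, 2.2, 16)] (np.float64(0.6584), np.float64(-0.0459))
22 [{'n': 17822, 'tube': [0.6614, -0.046], 'ang': 0.100094157527214, 'len_all': 0.1298006927180564, 'tube_len': 0.09488457667755112, 'mid': [0.6578, -0.0463], 'width': 0.021142738723172648}, {'n': 3807, 'tube': [0.6805, -0.0028], 'ang': 0.10558380999216772, 'len_all': 0.09479518033303092, 'tube_len': 0.06490567869350461, 'mid': [0.6791, -0.003], 'width': 0.008024655492528565}]
```

Call:
carry_out(motion="0.02 -0.015 -0.4 0; 0.02 -0.015 -0.6 0; 0.02 -0.015 -0.65 0; 0.02 -0.015 -0.65 0; 0.02 -0.015 -0.65 0")

```text
time_s: 20.18
eef_pos: [0.6586, -0.0483, 0.0396]
tool_rot: [-3.141, -0.001, 0.121]
contact_force: [-0.1, 0.5, -1.6]
opening: 0.0197
grasp_force: 59.6
```

Call:
carry_out(motion="0 0 -0.06 0; 0 0 -0.1 0; 0 0 -0.14 0; 0 0 -0.17 0; 0 0 -0.17 0; 0 0 -0.17 0")

```text
time_s: 20.68
eef_pos: [0.6601, -0.0464, 0.0269]
tool_rot: [-3.14, -0.005, 0.121]
contact_force: [1.5, 6.2, 4.9]
opening: 0.02
grasp_force: 60.3
```

Call:
carry_out(motion="-0.01 0.03 0 0; -0.01 0.03 -0.04 0; -0.01 0.03 -0.08 0; -0.01 0.03 -0.12 0; -0.01 0.03 -0.14 0; -0.01 0.03 -0.14 0; -0.01 0.03 -0.14 0")

```text
time_s: 21.27
eef_pos: [0.6581, -0.0464, 0.0161]
tool_rot: [3.141, -0.002, 0.119]
contact_force: [-5.5, 2.0, 15.6]
opening: 0.0199
grasp_force: 61.8
```

Call:
carry_out(motion="0 0 -0.03 0; 0 0 -0.05 0; 0 0 -0.05 0; 0 0 -0.05 0")

```text
time_s: 21.6
eef_pos: [0.6582, -0.0464, 0.0158]
tool_rot: [3.14, -0.003, 0.119]
contact_force: [-18.9, 1.5, 42.7]
opening: 0.0197
grasp_force: 64.7
```

Call:
carry_out(motion="0 0 0.05 0; 0 0 0.05 0; 0 0 0.05 0; 0 0 0.05 0; 0 0 0.05 0", claw=0)

```text
time_s: 22.02
eef_pos: [0.6567, -0.0467, 0.0126]
tool_rot: [-3.141, 0.002, 0.119]
contact_force: [0.1, 0.4, 0.1]
opening: 0.0431
grasp_force: 0.0
```

Call:
carry_out(motion="0 0 1 0; 0 0 1 0; 0 0 1 0; 0 0 1 0; 0 0 1 0")

```text
time_s: 22.43
eef_pos: [0.657, -0.0466, 0.0931]
tool_rot: [3.142, 0.001, 0.119]
contact_force: [0.2, -0.2, -0.8]
opening: 0.0429
grasp_force: 0.0
```

```bash
python3 - <<'E'
from rail import *
s=state();im=camera("wrist");cv2.imwrite("pics/w11.png",im[:,:,::-1]);print(s["eef_pos"],s["tool_rot"])
q=(.6584,-.0459,.125);print(edges(q,white(im),s),seat(q,0))
print(copper("wrist",im,s,.044,[.66,-.04],.1))
E
```

```text
[ 0.65704307 -0.04659573  0.09305814] [3.14158969e+00 5.74326179e-04 1.18720448e-01]
[(-1.0, 2.7, 10), (-1.5, 3.2, 10), (-0.5, 0.2, 50), (-1.5, 2.1, 16)] (np.float64(0.6584), np.float64(-0.0459))
[{'n': 4531, 'tube': [0.6562, 0.0167], 'ang': 0.11096849511388666, 'len_all': 0.1407164931050191, 'tube_len': 0.10104297930428885, 'mid': [0.6531, 0.0163], 'width': 0.01361446666963052}, {'n': 8803, 'tube': [0.6602, -0.0482], 'ang': 0.11767260130109579, 'len_all': 0.15036617871582048, 'tube_len': 0.10220697944550072, 'mid': [0.6569, -0.0486], 'width': 0.020188062130333206}]
```

I'll verify that the 22 is home by touching its top with shut fingers. Contact is expected at TCP z ≈ 0.0365 if the top is at 55 mm.

Call:
carry_out(motion="0 0 -0.3 0; 0 0 -0.6 0; 0 0 -0.6 0; 0 0 -0.6 0; 0 0 -0.6 0; 0 0 -0.6 0", claw=1)

```text
time_s: 22.98
eef_pos: [0.6581, -0.0464, 0.0469]
tool_rot: [3.141, -0.002, 0.119]
contact_force: [0.9, 0.1, -0.0]
opening: -0.0
grasp_force: 0.0
```

Call:
carry_out(motion="0 0 -0.05 0; 0 0 -0.05 0; 0 0 -0.1 0; 0 0 -0.1 0; 0 0 -0.1 0")

```text
time_s: 23.4
eef_pos: [0.6571, -0.0465, 0.0375]
tool_rot: [-3.141, 0.0, 0.119]
contact_force: [-0.9, 0.4, -1.1]
opening: 0.0001
grasp_force: 0.0
```

Call:
carry_out(motion="0 0 -0.02 0; 0 0 -0.03 0; 0 0 -0.04 0; 0 0 -0.04 0; 0 0 -0.04 0")

```text
time_s: 23.82
eef_pos: [0.6577, -0.0467, 0.0365]
tool_rot: [3.141, -0.001, 0.119]
contact_force: [-5.9, -0.3, 13.2]
opening: 0.0003
grasp_force: 6.4
```

Contact came exactly there, so the 22 is home. Now the 28 tail.

Call:
carry_out(motion="0 0 1 0; 0 0 1 0; 0 0 1 0; 0 0 1 0", claw=0)

```text
time_s: 24.15
eef_pos: [0.6595, -0.0464, 0.1181]
tool_rot: [3.141, -0.007, 0.119]
contact_force: [-0.1, 0.2, -1.3]
opening: 0.0427
grasp_force: 0.0
```

Call:
carry_out(motion="-0.5 -0.84 0.2 -0.078; -0.5 -0.84 0.2 -0.078; -0.5 -0.84 0.2 -0.078")

```text
time_s: 24.4
eef_pos: [0.6141, -0.1236, 0.1307]
tool_rot: [3.136, 0.001, -0.144]
contact_force: [0.7, -2.6, -0.1]
opening: 0.0424
grasp_force: 0.0
```

Call:
carry_out(motion="-0.5 -0.84 0 -0.078; -0.5 -0.84 0 -0.078; -0.5 -0.84 0 -0.078")

```text
time_s: 24.65
eef_pos: [0.5724, -0.1905, 0.1291]
tool_rot: [3.136, 0.002, -0.389]
contact_force: [-0.2, -2.4, -0.8]
opening: 0.0428
grasp_force: 0.0
```

Call:
carry_out(motion="-0.5 -0.84 0 -0.078; -0.5 -0.84 0 -0.078; -0.5 -0.84 0 -0.078")

```text
time_s: 24.9
eef_pos: [0.5317, -0.2572, 0.1292]
tool_rot: [3.136, 0.001, -0.634]
contact_force: [0.2, -2.2, -1.0]
opening: 0.0429
grasp_force: 0.0
```

Call:
carry_out(motion="-0.5 -0.8 0 -0.078; -0.5 -0.8 0 -0.078; -0.5 -0.8 0 -0.078; -0.5 -0.8 0 -0.078; -0.5 -0.8 0 -0.078; -0.5 -0.8 0 -0.078")

```text
time_s: 25.4
eef_pos: [0.498, -0.3104, 0.1298]
tool_rot: [-3.141, 0.001, -0.858]
contact_force: [0.3, -0.8, -1.3]
opening: 0.0426
grasp_force: 0.0
```

```bash
python3 - <<'E'
from h import *
s=state();im=camera("wrist");cv2.imwrite("pics/w12.png",im[:,:,::-1]);print(s["time_s"],s["eef_pos"],s["tool_rot"],s["qpos"].round(2),s["opening"])
print("28",copper("wrist",im,s,.02,[.5,-.31],.12))
print("awl",at("scene",(277,187),.01),at("scene",(325,170),.015),[(d["conf"],at("wrist",d["location"],.015,s)[:2].round(3)) for d in look_for("wrist","awl_mid")])
E
```

```text
25.4 [ 0.49801328 -0.31044226  0.12984823] [-3.14114095e+00  1.09779690e-03 -8.58080162e-01] [ 0.53  0.36 -0.03  1.6   0.01  1.19 -1.94] 0.04259174466075107
28 [{'n': 6684, 'tube': [0.4905, -0.3079], 'ang': -0.8508515953761039, 'len_all': 0.14997981506159036, 'tube_len': 0.10130107766869956, 'mid': [0.4891, -0.3063], 'width': 0.026381552479010972}]
awl [ 0.45649736 -0.21022926  0.01      ] [ 0.32034083 -0.16594244  0.015     ] []
```

Call:
carry_out(motion="-0.11 0.05 -0.9 0.002; -0.11 0.05 -0.9 0.002; -0.11 0.05 -0.9 0.002; -0.11 0.05 -0.9 0.002", claw=-0.2)

```text
time_s: 25.83
eef_pos: [0.4878, -0.3067, 0.0574]
tool_rot: [3.141, 0.004, -0.854]
contact_force: [0.1, 0.6, 1.1]
opening: 0.0512
grasp_force: 0.0
```

Call:
carry_out(motion="0 0 -0.4 0; 0 0 -0.7 0; 0 0 -0.8 0; 0 0 -0.85 0; 0 0 -0.85 0; 0 0 -0.85 0; 0 0 -0.85 0")

```text
time_s: 26.42
eef_pos: [0.4899, -0.3089, -0.0075]
tool_rot: [-3.141, -0.003, -0.855]
contact_force: [-0.8, -0.2, 0.6]
opening: 0.0513
grasp_force: 0.0
```

Call:
carry_out(motion="0 0 0 0; 0 0 0 0; 0 0 0 0; 0 0 0 0; 0 0 0 0; 0 0 0 0", claw=1)

```text
time_s: 26.92
eef_pos: [0.4895, -0.3084, -0.0081]
tool_rot: [-3.141, -0.002, -0.855]
contact_force: [-0.7, 1.2, 6.7]
opening: 0.0259
grasp_force: 58.7
```

Call:
carry_out(motion="0 0 1 0; 0 0 1 0; 0 0 1 0; 0 0 1 0")

```text
time_s: 27.25
eef_pos: [0.4902, -0.3091, 0.0733]
tool_rot: [-3.14, -0.005, -0.855]
contact_force: [0.5, 0.5, -3.1]
opening: 0.0261
grasp_force: 60.2
```

Call:
carry_out(motion="0 0 0.6 0; 0.74 0.83 0.6 0.104; 0.74 0.83 0.6 0.104; 0.74 0.83 0.6 0.104; 0.74 0.83 0.6 0.104")

```text
time_s: 27.67
eef_pos: [0.5496, -0.2363, 0.1169]
tool_rot: [-3.139, 0.002, -0.516]
contact_force: [-0.5, -0.4, -3.3]
opening: 0.0262
grasp_force: 60.2
```

Call:
carry_out(motion="0.74 0.83 0 0.104; 0.74 0.83 0 0.104; 0.74 0.83 0 0.104; 0.74 0.83 0 0.104")

```text
time_s: 28.0
eef_pos: [0.6077, -0.1705, 0.1162]
tool_rot: [-3.139, 0.003, -0.192]
contact_force: [-0.2, -0.9, -2.9]
opening: 0.0259
grasp_force: 60.2
```

Call:
carry_out(motion="0.74 0.83 -0.2 0.103; 0.74 0.83 -0.2 0.103; 0.74 0.83 -0.3 0.103; 0.74 0.83 -0.3 0.103; 0.74 0.83 -0.3 0.103; 0.74 0.83 -0.3 0.103; 0.74 0.83 -0.3 0.103")

```text
time_s: 28.58
eef_pos: [0.6654, -0.1114, 0.0944]
tool_rot: [3.14, 0.001, 0.117]
contact_force: [0.2, -0.5, -2.4]
opening: 0.026
grasp_force: 60.2
```

```bash
python3 - <<'E'
from rail import *
s=state();im=camera("wrist");cv2.imwrite("pics/w13.png",im[:,:,::-1]);print(s["time_s"],s["eef_pos"],s["tool_rot"],s["opening"])
q=(.6584,-.0459,.125);print(edges(q,white(im),s),seat(q,-1))
print("28",copper("wrist",im,s,s["eef_pos"][2]+.028,[.66,-.11],.05))
E
```

```text
28.5833 [ 0.66536765 -0.11138024  0.09442753] [3.14034045e+00 6.90135241e-04 1.17289774e-01] 0.026033524957417214
[None, None, (0.0, 3.6, 40), (-3.5, 0.5, 12)] (np.float64(0.6663791829366545), np.float64(-0.10940065070267707))
28 [{'n': 23139, 'tube': [0.6699, -0.1131], 'ang': 0.09290177488841152, 'len_all': 0.13053785529575745, 'tube_len': 0.09385289576587452, 'mid': [0.667, -0.1134], 'width': 0.02744668903666907}]
```

Call:
carry_out(motion="0.03 0.02 -0.4 0.002; 0.03 0.02 -0.6 0.002; 0.03 0.02 -0.7 0.002; 0.03 0.02 -0.7 0.002; 0.03 0.02 -0.7 0.002; 0.03 0.02 -0.7 0.002")

```text
time_s: 29.13
eef_pos: [0.6695, -0.1077, 0.0403]
tool_rot: [3.141, -0.003, 0.127]
contact_force: [-1.2, -0.7, -2.0]
opening: 0.0261
grasp_force: 60.2
```

Call:
carry_out(motion="0 0 -0.06 0; 0 0 -0.1 0; 0 0 -0.12 0; 0 0 -0.12 0; 0 0 -0.12 0")

```text
time_s: 29.55
eef_pos: [0.6697, -0.1088, 0.0302]
tool_rot: [3.14, -0.003, 0.127]
contact_force: [3.2, -4.2, 4.3]
opening: 0.0259
grasp_force: 60.9
```

Guided about 1 mm to −y, as expected. I'll adjust and press home.

Call:
carry_out(motion="0 -0.02 0 0; 0 -0.02 -0.05 0; 0 -0.02 -0.1 0; 0 -0.02 -0.14 0; 0 -0.02 -0.17 0; 0 -0.02 -0.17 0; 0 -0.02 -0.17 0")

```text
time_s: 30.13
eef_pos: [0.6681, -0.109, 0.0158]
tool_rot: [3.142, 0.001, 0.128]
contact_force: [-3.1, -1.8, 7.7]
opening: 0.0261
grasp_force: 61.2
```

Call:
carry_out(motion="0 0 -0.03 0; 0 0 -0.05 0; 0 0 -0.05 0; 0 0 -0.05 0")

```text
time_s: 30.47
eef_pos: [0.6682, -0.109, 0.0155]
tool_rot: [3.141, -0.0, 0.128]
contact_force: [-17.8, -1.2, 32.5]
opening: 0.0256
grasp_force: 64.2
```

Home. Release, rise and check all three.

Call:
carry_out(motion="0 0 0.05 0; 0 0 0.05 0; 0 0 0.05 0; 0 0 0.05 0; 0 0 0.05 0; 0 0 0.05 0", claw=0)

```text
time_s: 30.97
eef_pos: [0.6681, -0.1085, 0.0145]
tool_rot: [-3.141, 0.001, 0.129]
contact_force: [0.5, 0.1, -0.0]
opening: 0.0427
grasp_force: 0.0
```

Call:
carry_out(motion="0 0 1 0; 0 0 1 0; 0 0 1 0; 0 0 1 0")

```text
time_s: 31.3
eef_pos: [0.6707, -0.1089, 0.0987]
tool_rot: [3.14, -0.006, 0.128]
contact_force: [0.5, 0.1, -1.0]
opening: 0.0424
grasp_force: 0.0
```

Call:
carry_out(motion="-0.5 0.6 0.8 0; -0.5 0.6 0.8 0; -0.5 0.6 0.8 0; -0.5 0.6 0.8 0; -0.5 0.6 0.8 0; -0.5 0.6 0.8 0")

```text
time_s: 31.8
eef_pos: [0.6278, -0.0623, 0.1572]
tool_rot: [3.141, 0.003, 0.127]
contact_force: [0.2, -0.4, -0.5]
opening: 0.0426
grasp_force: 0.0
```

```bash
python3 - <<'E'
from rail import *
s=state();im=camera("wrist");print(s["time_s"],s["eef_pos"],s["contact_force"].round(1))
q=(.6584,-.0459,.125);c,sn=np.cos(q[2]),np.sin(q[2]);print(edges(q,white(im),s))
for d in copper("wrist",im,s,.044,[.66,-.045],.12):
    r=np.array(d["mid"])-q[:2];print("rail x,y mm",(1000*(c*r[0]+sn*r[1])).round(1),(1000*(-sn*r[0]+c*r[1])).round(1),"dyaw",round(d["ang"]-q[2],3),"len",round(d["tube_len"],4),"w",round(d["width"],4))
E
```

```text
31.8 [ 0.62783381 -0.06230006  0.15720951] [ 0.2 -0.4 -0.5]
[(-1.5, 0.2, 10), (0.8, 3.6, 14), (-0.2, 0.3, 50), None]
rail x,y mm 2.6 -65.5 dyaw 0.004 len 0.1024 w 0.0257
rail x,y mm 0.5 -2.5 dyaw -0.012 len 0.1017 w 0.0196
rail x,y mm 3.8 62.5 dyaw -0.003 len 0.1005 w 0.0132
```

```bash
python3 -c "
from plant import *
print(job_done())"
```

```text
the job is handed in; nothing more can be done
None
```

I handed the job in at about 32 s of robot time: all three tails are pressed home in their own clips, long union nuts to the back, by my force and camera checks; no verdict was shown.

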